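# Battery load test with a three-position hold button

### The job

Test the red battery pack: set it on top of the narrow blue test stand, centred and lengthwise along the stand's pad, and let go of it. Then press the white-capped plunger of the grey button box half way down (about 15 mm), so that the collar's rim lies in the green band of the stem, never through to the bottom, and finish while still holding it pressed there. Leave the yellow and green packs and everything else on the bench where they are.

Things in the scene. Friction and masses are not known exactly. Their poses are not given: they have to be found in the camera images.
- pack_red: The battery pack to test, loose, about 0.3 kg: a black box 92 x 50 x 30 mm (x, y, z) with a red rail block 74 x 34 x 12 mm centred on top, 42 mm high in all. Origin at the centre of its underside, x along its length, z up. It starts flat on the bench and can be gripped from above across the 50 mm width of its black body.
- pack_yellow: A pack of the same shape and size with a yellow rail block. Loose; to be left alone. Origin at the centre of its underside.
- pack_green: A pack of the same shape and size with a green rail block. Loose; to be left alone. Origin at the centre of its underside.
- dock: The blue test stand, fixed to the bench: base plate 120 x 90 x 12 mm, a column 50 x 26 mm, and on it a flat black rubber pad 76 x 34 mm with two brass strips along it; the pad's top is 70 mm above the bench. It has no stops or rims, and the pad is narrower than a pack. Origin at the centre of its underside, x along the length of the pad, z up.
- dock_top (a point): Centre of the top of the test stand's pad, 70 mm above the bench; axes as dock.
- button_box: Grey button box 95 x 85 x 50 mm, fixed to the bench, with a dark round collar (44 mm diameter, 5 mm high) on top, its rim 55 mm above the bench, through which the vertical plunger slides. Origin at the centre of its underside, z up; the plunger stands on its axis.
- plunger (a joint): Travel of the plunger, in m: 0 released, grows as it is pressed down, stop at 0.028. It springs back: about 5 N starts it, 0.4 N more for each mm, about 11 N at 15 mm. The stem (24 mm diameter) is white at the bottom, then has a green band, then red up to the cap; the rim of the collar lies in the green band from 0.011 to 0.019 m of travel, the half-way position 0.015 being its middle.
- plunger_top (a point): Centre of the flat top of the plunger's white cap (50 mm diameter, 12 mm thick): 97 mm above the bench when released; it goes down with the plunger.
- label_roll: Bystander: roll of white paper labels lying flat, 96 mm diameter, 35 mm high, loose. Origin at the centre of its underside.
- screwdriver: Bystander: a loose screwdriver lying on the bench. Origin under its middle.
- wrench: Bystander: a loose steel wrench lying on the bench. Origin under its middle.
- oil_bottle: Bystander: a closed clear bottle, 56 mm diameter, 140 mm high, standing loose. Origin at the centre of its underside.

How it is judged (in metres and radians):
On the way, in this order (a step that is already met when the one before it is completed fails the run):
1. the red pack lies released on the test stand's pad, centred and lengthwise (contact force between pack_red and dock above 1 N and contact force between the fingers and pack_red below 0.1 N and horizontal distance between pack_red and dock_top below 0.012 m and angle between the x axis of pack_red and the x axis of dock, either way round below 0.2 rad and z of pack_red in the frame of dock_top below 0.004 m and angle between pack_red's own z axis and vertical below 0.1 rad), for 0.2 s.
2. the plunger is held in its half-way position (value of joint plunger between 0.011 and 0.019 m), for 0.5 s.
At the end, for the whole second after the job is handed in: The robot holds the plunger pressed (over 3 N) at 11 to 19 mm of travel, collar in the green band; the red pack rests let go, level and still on the stand's pad, its centre within 12 mm of the pad's and its length within 0.2 rad of the pad's, either way round (all of step 1 and all of step 2 and contact force between any of the fingers, the arm and button_box above 3 N and linear speed of pack_red below 0.02 m/s); the arm keeps its last pose, push and grip.
It fails at once if the plunger is pressed through towards the bottom (beyond 25 mm) (value of joint plunger above 0.025 m).
It fails at once if another pack or a bystander is moved by more than 20 mm (distance of any of pack_yellow, pack_green, label_roll, screwdriver, wrench, oil_bottle from where it was at the start of the episode above 0.02 m).
It also fails if it takes over 51 s, if anything falls off the work surface, if the arm or the gripper's body presses on something with over 40 N, if the wrist force passes 120 N, or if a joint passes its speed limit or range.

### The arm

A 6-joint arm with a two-finger parallel gripper is mounted at the origin on the work surface. World frame = base frame: x ahead of the robot, y to its left, z up, the work surface at z = 0. Lengths are in mm, angles in rad, forces in N, time in s.
With the tool pointing down it reaches from about 325 to 750 mm from the base axis. Payload 7.6 kg.
Tool frame: the origin (TCP) lies midway between the tips of the shut fingers; the grasp point (between the pads) lies 19 mm behind it; z points along the fingers, y is the line along which they close (so a half turn about z gives the same grasp; the last joint's range is limited). The gripper opens to 85 mm and grips with 20 to 120 N. Pads are 22 mm wide; open, the fingers measure 114 mm over their backs; the gripper's body (76 mm by 85 mm) begins 54 mm behind the grasp point. The pads swing forward as they close: fully open they stand 13 mm farther back than shut.
Start: joints at [1.107, 0.052, 1.401, -0, 1.689, -0.07], TCP at [201.429, 484.843, 231.323] pointing down, gripper open.
Joint ranges: [-2.9, 2.9], [-0.91, 2.17], [0.12, 2.37], [-1.06, 4.2], [0.26, 2.73], [-2.93, 2.93]. Speed limits (rad/s): [2.57, 2.57, 3.01, 3.14, 3.14, 3.14].

### API

Orientations are given as a unit quaternion [w, x, y, z].
In Python, from bench import manip, cams, job_done gives the robot as it stands (manip), with the cameras (cams) and the job as plain functions.
- The arm moves only by the shell command python3 drive.py FILE [OPENING] [FORCE], which reads ROWS from the file FILE. ROWS is one flat JSON list of numbers that holds 1 to 20 rows one after another, with no inner brackets; each row has 6 numbers: dx, dy, dz in fractions of the full range, 1 being 200 mm, then a rotation vector rx, ry, rz in normalised numbers (1 is 2 rad); each row shifts and turns the commanded pose from where the row before left it, along the tool's axes as they then stand; what a row does not reach is not made up. A row lasts 1/10 s, in which the tool goes at most 50 mm and 0.15 rad, less where a joint would pass 70% of its speed; a pose out of reach is approached as far as the arm can. OPENING is the finger opening in mm, set as the command begins (- or left out keeps the last). The fingers move at their own pace and stop on an object; FORCE is the grip in N (left out, the last holds). Time passes only in rows, so rows that do not move let the fingers close. It prints the time, the measured TCP pose, the force, the opening and the grip force at its end. A shift or turn number past 1, either way, is cut back to 1. Input that does not fit is refused with a message, and nothing moves.
- manip.get_obs(): the state, without advancing time (a new reading comes with each control period).
- cams.snapshot(name): name is "scene" or "side" or "wrist"; returns a dict with "frame" (384x512x3 uint8, red, green, blue), "fx", "fy", "cx", "cy" (pixels), "R" (3x3) and "t" (3): a world point X has camera coordinates R X + t. Camera axes: x right, y down, z forward; pixel columns grow to the right and rows downward; lengths in mm; the calibration is good to about 2 mm. The wrist camera is an equidistant fisheye: a pixel r from the principal point sees the ray r / f radians off the axis. A picture is of the moment at which its call begins. There is no depth.
- job_done(): hands the job in; it is judged then, once.
The state is a dict: "t": time; "joint_pos": joint angles; "qd": joint speeds; "effort": joint torques, N m; "eef_pos": TCP position; "tool_rot": TCP orientation; "wrist_force": force on the tool from outside, world axes, zero at the start; "torque": the same for the moment, N m; "gripper_width": finger opening in mm; "gripper_force": force on a finger pad.
Only numpy, scipy, OpenCV 4.12 (cv2) and the standard library are available. Lean on these libraries where they do the work, as an engineer would, in place of code of your own. Each camera call takes 0.05 s, during which the arm holds its last target. There are 200 camera calls.

## Working session

There is one attempt and no reset: what is moved stays moved. The work goes in short steps, Python scripts to look and compute and a shell command to move; the robot and the scene stay as the last step left them, time stands still between calls to the robot, and variables do not carry over. Pictures are saved under pics/ and viewed, at most 10 in all, crops included, and the job is handed in when it is done.

```bash
ls; mkdir -p pics
python3 - <<'E'
from bench import manip, cams, job_done
import cv2,numpy as np
ims=[]
for n in("scene","side","wrist"):
    s=cams.snapshot(n); cv2.imwrite(f"pics/{n}0.png",s["frame"][:,:,::-1]); print(n,s["fx"],s["fy"],s["cx"],s["cy"],np.round(s["R"],3).tolist(),np.round(s["t"],1))
    np.savez(f"{n}0.npz",**s)
print(manip.get_obs())
E
```

```text
bench.py
drive.py
pics
scene 480.571999646805 480.571999646805 251.58730757235017 183.51885205326056 [[-0.559, 0.829, 0.017], [0.567, 0.397, -0.722], [-0.605, -0.394, -0.692]] [ 335.9 -265.9 1668. ]
side 449.65064887402747 449.65064887402747 250.63112654322322 187.59222584637956 [[0.973, -0.23, -0.001], [-0.131, -0.551, -0.824], [0.189, 0.802, -0.566]] [-613.1  162.3  941.8]
wrist 297.3186396354542 297.3186396354542 254.1645667490373 191.30944793154177 [[0.383, 0.924, -0.001], [0.888, -0.368, 0.275], [0.253, -0.106, -0.962]] [-525.4  -37.6  379.6]
{'t': 0.15, 'joint_pos': array([ 1.10666737e+00,  5.27360809e-02,  1.40146101e+00,  3.15793596e-06,
        1.68856521e+00, -7.03093189e-02]), 'qd': array([ 0.00127903, -0.00229893, -0.00332741, -0.00136559, -0.00072548,
       -0.00206896]), 'effort': array([ 1.52821563e-04, -3.81948102e+01, -3.60426414e+01, -9.27213318e-05,
        4.53497196e-03, -4.41534178e-05]), 'eef_pos': array([201.34204878, 484.63351274, 230.65824855]), 'tool_rot': array([-1.55935316e-04,  1.95639589e-01,  9.80675690e-01, -5.63653464e-04]), 'wrist_force': array([0.73905297, 0.02859462, 0.42202552]), 'torque': array([-0.00502637,  0.03528919, -0.01141466]), 'gripper_force': 0.0, 'gripper_width': 85.55968203932966}
```

View pics/scene0.png

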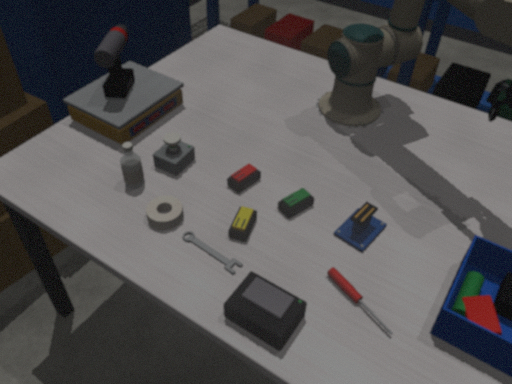

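View pics/side0.png

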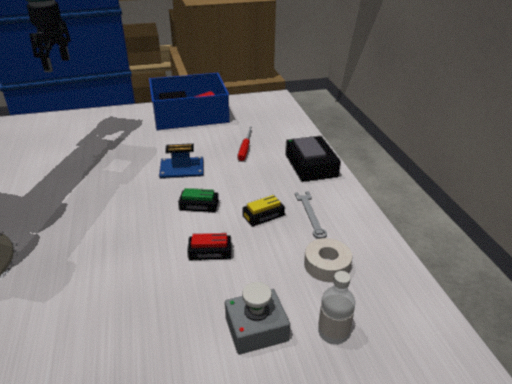

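View pics/wrist0.png

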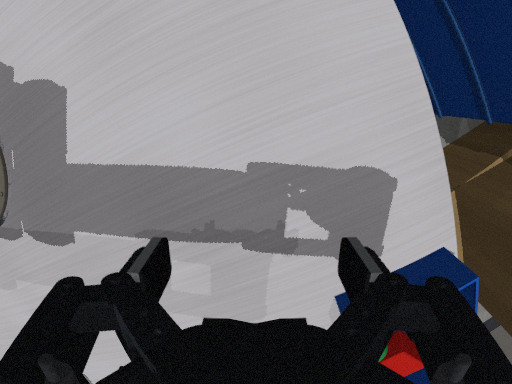

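Scene: red pack (243,178), stand pad (366,213), button box (174,155) with its cap at (173,141). Side: red rail (210,241), pad (180,148), cap (257,293). The wrist view shows only bare bench and shadow.

```bash
cat > h.py <<'E'
import numpy as np,cv2
from scipy.spatial.transform import Rotation as Ro
def ray(s,p,fish=False):
    x=(p[0]-s["cx"])/s["fx"];y=(p[1]-s["cy"])/s["fy"]
    if fish:
        r=np.hypot(x,y); d=np.array([x/r*np.sin(r),y/r*np.sin(r),np.cos(r)]) if r>0 else np.array([0,0,1.])
    else: d=np.array([x,y,1.]);d/=np.linalg.norm(d)
    R=np.array(s["R"]);return -R.T@np.array(s["t"]),R.T@d
def tri(rs):
    A=sum(np.eye(3)-np.outer(d,d) for c,d in rs);b=sum((np.eye(3)-np.outer(d,d))@c for c,d in rs)
    X=np.linalg.solve(A,b);return X,[round(float(np.linalg.norm(np.cross(X-c,d))),1) for c,d in rs]
def plane(s,p,z,fish=False):
    c,d=ray(s,p,fish);return c+d*(z-c[2])/d[2]
def proj(s,X,fish=False):
    q=(np.array(s["R"])@np.atleast_2d(X).T).T+s["t"]
    if fish:
        r=np.hypot(q[:,0],q[:,1]);th=np.arctan2(r,q[:,2]);u=q[:,:2]/r[:,None]*th[:,None]
    else:u=q[:,:2]/q[:,2:]
    return u*[s["fx"],s["fy"]]+[s["cx"],s["cy"]]
def load(n):return dict(np.load(n+".npz"))
def tool(o):return Ro.from_quat(o["tool_rot"],scalar_first=True).as_matrix()
E
python3 - <<'E'
from h import *
from bench import manip, cams, job_done
a,b,w=load("scene0"),load("side0"),load("wrist0")
o=manip.get_obs();T=tool(o);print(np.round(T,3))
C=-w["R"].T@w["t"];print("cam in tool",np.round(T.T@(C-o["eef_pos"]),1),np.round(T.T@w["R"].T,3))
for n,p,q in[("redrail",(243,174),(210,241)),("pad",(366,213),(180,148)),("cap",(173,139),(257,293)),("green",(296,197),(199,195)),("yellow",(244,220),(263,207)),("bottle top",(126,147),(342,280)),("roll",(165,206),(329,250)),("box base",(174,160),(258,325))]:
    print(n,*[x for x in tri([ray(a,p),ray(b,q)])])
E
```

```text
[[-0.923  0.384 -0.001]
 [ 0.384  0.923 -0.001]
 [ 0.    -0.001 -1.   ]]
cam in tool [  68.6    0.8 -143.9] [[ 0.001 -0.962 -0.275]
 [ 1.     0.001  0.   ]
 [ 0.    -0.275  0.962]]
redrail [521.52250378 -83.74472392  32.62198836] [0.1, 0.1]
pad [496.19617641 274.16512189  66.79972378] [2.5, 2.5]
cap [ 568.97566097 -297.49276256   90.61897676] [2.0, 2.0]
green [520.13017101  86.90223149  35.9173884 ] [2.1, 2.1]
yellow [661.74842446  14.6517368   27.49112567] [1.9, 1.9]
bottle top [ 701.84083529 -339.95766857  131.46834762] [0.2, 0.2]
roll [ 750.4033885  -175.8454204    41.79533878] [2.7, 2.7]
box base [ 571.06918406 -301.09530418   10.99637015] [1.4, 1.4]
```

The manual's scale: shifts go in shares of 200 mm and turns go in shares of 2 rad. Converting my numbers, -42 mm is -0.21, -10 mm is -0.05.

```bash
echo '[-0.21,-0.05,0,0,0,0,-0.21,-0.05,0,0,0,0,-0.21,-0.05,0,0,0,0,-0.21,-0.05,0,0,0,0,-0.21,-0.05,0,0,0,0,-0.21,-0.05,0,0,0,0,-0.21,-0.05,0,0,0,0,-0.05,-0.025,0,0,0,0,0,0,0,0,0,0]' > mv.in && python3 drive.py mv.in
python3 - <<'E'
from bench import manip, cams, job_done
import cv2,numpy as np
s=cams.snapshot("wrist"); np.savez("wrist1.npz",**s);cv2.imwrite("pics/wrist1.png",s["frame"][:,:,::-1])
E
```

```text
t: 1.05
eef_pos: [454.1, 297.8, 230.7]
tool_rot: [-0.0, 0.197, 0.98, -0.0]
wrist_force: [-0.8, -0.1, -0.9]
gripper_width: 85.2
gripper_force: 0.0
```

View pics/wrist1.png

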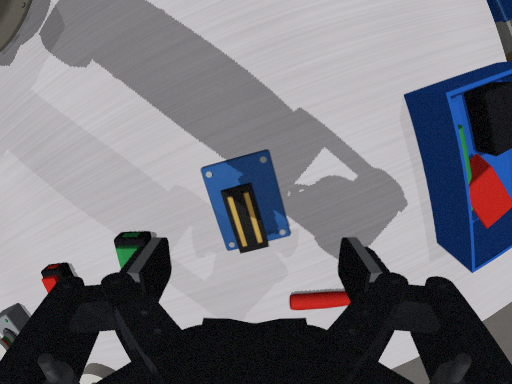

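Pad corners in the wrist view lie near (221,190), (250,183), (269,245), (241,252), and the base corners near (201,169), (268,150), (290,234), (228,251). Next I look from two more places on the way to the red pack.

To row units: -41 mm is -0.205, -26 mm is -0.13.

```bash
echo '[-0.13,-0.205,0,0,0,0,-0.13,-0.205,0,0,0,0,-0.13,-0.205,0,0,0,0,0,0,0,0,0,0]' > mv.in && python3 drive.py mv.in
cat > snap.py <<'E'
from bench import manip, cams, job_done
import cv2,numpy as np,sys
n=sys.argv[1]
s=cams.snapshot("wrist"); np.savez(n+".npz",**s);cv2.imwrite(f"pics/{n}.png",s["frame"][:,:,::-1])
E
python3 snap.py wrist2
echo '[-0.12,-0.205,0,0,0,0,-0.12,-0.205,0,0,0,0,-0.1,-0.205,0,0,0,0,-0.05,-0.205,0,0,0,0,0,0,0,0,0,0]' > mv.in && python3 drive.py mv.in;python3 snap.py wrist3
python3 -c "
import cv2,numpy as np
a=cv2.imread('pics/wrist2.png')[:340];b=cv2.imread('pics/wrist3.png')[:340]
f=lambda i:cv2.resize(i,(400,266))
cv2.imwrite('pics/w23.png',np.vstack([cv2.resize(a,None,fx=.85,fy=.85),cv2.resize(b,None,fx=.85,fy=.85)]))"
```

```text
t: 1.5
eef_pos: [478.2, 152.5, 231.6]
tool_rot: [0.0, 0.197, 0.98, -0.0]
wrist_force: [-1.1, 0.6, -1.1]
gripper_width: 85.4
gripper_force: 0.0
t: 2.05
eef_pos: [486.9, -27.5, 231.3]
tool_rot: [-0.0, 0.197, 0.98, -0.0]
wrist_force: [-0.1, -0.5, 0.5]
gripper_width: 85.4
gripper_force: 0.0
```

View pics/w23.png

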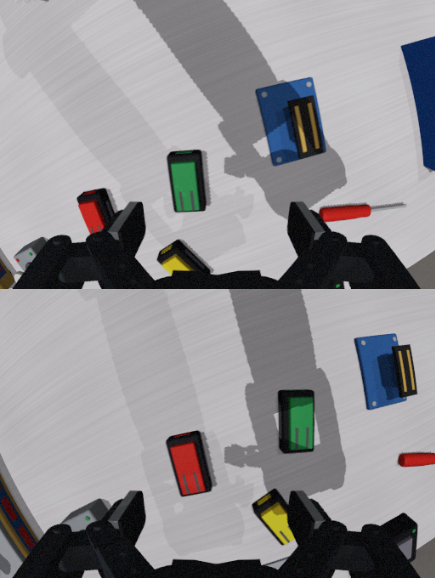

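Top (wrist2): stand pad at about (307,126) in the shrunken picture, green pack (186,180), red pack partly behind a finger. Bottom (wrist3): red pack fully visible at (188,465-289), stand to the right at (403,370-289). I segment by colour and triangulate.

```bash
cat > m.py <<'E'
from h import *
from scipy.optimize import minimize
def mask(s,lo,hi,roi):
    h=cv2.cvtColor(s["frame"],cv2.COLOR_RGB2HSV)
    m=cv2.inRange(h,lo,hi)
    if lo[0]==0: m|=cv2.inRange(h,(172,)+tuple(lo[1:]),(180,)+tuple(hi[1:]))
    z=np.zeros_like(m);x0,y0,x1,y1=roi;z[y0:y1,x0:x1]=m[y0:y1,x0:x1];return z
def box(p,L,W,z0,z1):
    x,y,a=p[:3];c,s=np.cos(a),np.sin(a)
    return np.array([[x+c*u-s*v,y+s*u+c*v,z] for z in(z0,z1) for u in(-L/2,L/2) for v in(-W/2,W/2)])
def sil(s,X,fish,k=4):
    P=proj(s,X,fish);h=cv2.convexHull(P.astype(np.float32))
    m=np.zeros((384*k,512*k),np.uint8);cv2.fillPoly(m,[np.round((h+.5)*k).astype(np.int32)],1)
    return cv2.resize(m.astype(np.float32),(512,384),interpolation=cv2.INTER_AREA)
def fit(views,p0,L,W,dz):  # p=(x,y,yaw,ztop)
    def cost(p):
        t=0
        for s,f,m in views:
            q=sil(s,box(p,L,W,p[3]-dz,p[3]),f);mm=m>0;t+=1-np.minimum(q,mm).sum()/np.maximum(q,mm).sum()
        return t/len(views)
    best=None
    for a in p0[2]:
        q=[p0[0],p0[1],a,p0[3]]
        r=minimize(cost,q,method="Nelder-Mead",options=dict(initial_simplex=[q]+[[q[j]+(([10,10,.2,8][j]) if j==i else 0) for j in range(4)] for i in range(4)],xatol=.02,fatol=1e-5))
        if best is None or r.fun<best.fun:best=r
    return best.x,best.fun
def hull(m):
    n,l,st,_=cv2.connectedComponentsWithStats(cv2.morphologyEx(m,cv2.MORPH_CLOSE,np.ones((5,5))))
    i=1+np.argmax(st[1:,4]);m2=(l==i).astype(np.uint8);return m2,st[i]
E
cat > a.py <<'E'
from m import *
W=[load(f"wrist{i}") for i in(1,2,3)];sc,si=load("scene0"),load("side0")
red=((0,90,50),(8,255,255))
v=[]
for s,f,roi in[(W[2],1,(185,150,255,255)),(sc,0,(220,160,265,195)),(si,0,(185,225,235,262))]:
    m,st=hull(mask(s,*red,roi));print(st);v.append((s,f,m))
yaws=np.arange(0,3.1,.4)
for vv in([v[0],v[1],v[2]],[v[0]],[v[0],v[2]]):print("red x y yaw ztop",*fit(vv,[521,-84,yaws,40],74,34,12))
br=((14,60,90),(32,255,255))
R=[]
for s,f,roi in[(W[0],1,(215,180,275,255)),(W[1],1,(330,100,390,200)),(W[2],1,(450,50,500,140)),(sc,0,(345,200,385,230)),(si,0,(160,140,200,155))]:
    m=mask(s,*br,roi);ys,xs=np.nonzero(m);c=(xs.mean(),ys.mean());R.append(ray(s,c,f))
    pts=np.array([plane(s,(x,y),70,f)[:2] for x,y in zip(xs,ys)]);u=np.linalg.svd(pts-pts.mean(0))[2][0]
    (cx,cy),wh,an=cv2.minAreaRect(pts.astype(np.float32));print("brass",len(xs),np.round(pts.mean(0),1),"yaw",round(np.arctan(u[1]/u[0]),3),"rect",np.round([cx,cy,*wh,an],1))
print(tri(R[:3]),tri(R))
E
python3 a.py
```

```text
[ 200  179   42   64 1764]
[231 164  25  18 233]
[190 233  38  15 515]
red x y yaw ztop [519.93995891 -84.60961728   2.94052352  43.34027143] 0.11384663730859756
red x y yaw ztop [521.33100438 -85.40349559   2.95413998  39.9920446 ] 0.025372326374053955
red x y yaw ztop [520.03693034 -84.58487011   2.94129879  43.29275979] 0.05807426571846008
brass 548 [497.7 269.2] yaw -0.085 rect [497.9 269.4  24.3  60.9  82.7]
brass 513 [498.1 269.7] yaw -0.175 rect [497.8 270.2  24.   60.4  82.5]
brass 327 [497.5 271.4] yaw -0.145 rect [497.4 271.7  24.5  60.9  82.1]
brass 66 [497.  270.8] yaw -0.148 rect [496.8 269.6  22.5  54.5  81.8]
brass 47 [498.5 273.9] yaw -0.216 rect [496.9 272.1  26.7  56.7  84.1]
(array([497.09665903, 269.38243051,  71.49921934]), [0.3, 0.5, 0.2]) (array([497.5583661 , 270.03607166,  71.09204362]), [0.8, 0.8, 0.5, 1.0, 1.2])
```

To row units: 30 mm is 0.15, -25 mm is -0.125, -0.1 rad is -0.05.

```bash
echo '[0,0,0,0,0,-0.05,0,0,0,0,0,-0.05,-0.11,-0.125,0.1,0,0,0,-0.11,-0.125,0.1,0,0,0,0,0,0.15,0,0,0,0,0,0,0,0,0,0,0,0,0,0,0]' > mv.in && python3 drive.py mv.in;python3 snap.py wrist4
cat > b.py <<'E'
from a import *
from bench import manip, cams, job_done
s=load("wrist4");m,st=hull(mask(s,*red,(120,100,400,330)));print(st)
for vv in([(s,1,m)],[(s,1,m),v[0]],[(s,1,m),v[0],v[2]]):print("red",*fit(vv,[521,-84,[2.94],42],74,34,12))
o=manip.get_obs();T=tool(o);print(o["eef_pos"],np.round(T,3))
E
python3 b.py|tail -8
```

```text
t: 2.8
eef_pos: [521.0, -81.3, 161.7]
tool_rot: [-0.0, 0.095, 0.995, 0.0]
wrist_force: [-0.4, 0.1, 0.6]
gripper_width: 85.2
gripper_force: 0.0
(array([497.09665903, 269.38243051,  71.49921934]), [0.3, 0.5, 0.2]) (array([497.5583661 , 270.03607166,  71.09204362]), [0.8, 0.8, 0.5, 1.0, 1.2])
[ 230  143   39   80 3025]
red [519.80810273 -84.85174992   2.95414339  45.04648933] 0.02075105905532837
red [520.58585504 -84.78969278   2.94730392  42.78226357] 0.026599526405334473
red [520.27319491 -84.72127942   2.9579397   43.54543089] 0.04980891942977905
[521.5239514  -81.66325025 162.86308962] [[-0.982  0.19   0.002]
 [ 0.19   0.982  0.   ]
 [-0.002  0.    -1.   ]]
```

View pics/wrist4.png

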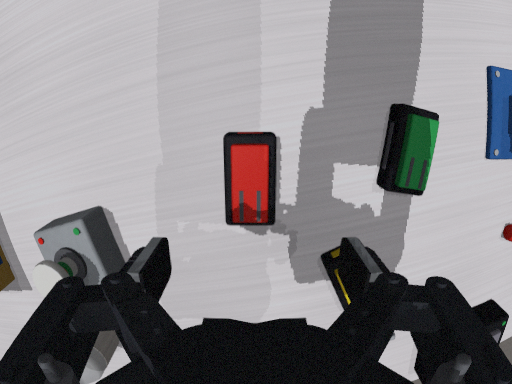

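Red pack upright in the image centre at (250,180), aligned with the tool. Rail top measures about 43 mm, and the fingers are clear. Descend and grip.

To row units: 35 mm is 0.175, -3.3 mm is -0.0165.

```bash
echo '[0,-0.0165,0.175,0,0,0,0,0,0.175,0,0,0,0,0,0.175,0,0,0,0,0,0.15,0,0,0,0,0,0.095,0,0,0,0,0,0,0,0,0,0,0,0,0,0,0]' > mv.in && python3 drive.py mv.in; echo '[0,0,0,0,0,0,0,0,0,0,0,0,0,0,0,0,0,0,0,0,0,0,0,0,0,0,0,0,0,0,0,0,0,0,0,0,0,0,0,0,0,0,0,0,0,0,0,0]' > mv.in && python3 drive.py mv.in 35 40
```

```text
t: 3.55
eef_pos: [521.6, -86.2, 9.4]
tool_rot: [0.001, 0.096, 0.995, -0.0]
wrist_force: [0.8, 0.5, 0.9]
gripper_width: 85.2
gripper_force: 0.0
t: 4.35
eef_pos: [521.3, -86.8, 9.0]
tool_rot: [0.001, 0.097, 0.995, 0.0]
wrist_force: [0.1, 1.5, 5.9]
gripper_width: 49.3
gripper_force: 43.1
```

To row units: -46 mm is -0.23, -45 mm is -0.225, -0.06 rad is -0.03.

```bash
echo '[0,0,-0.15,0,0,0,0,0,-0.225,0,0,0,0,0,-0.23,0,0,-0.03,0.035,0.175,0,0,0,0,0.035,0.175,0,0,0,0,0.035,0.175,0,0,0,0,0.035,0.175,0,0,0,0,0.035,0.175,0,0,0,0,0.035,0.175,0,0,0,0,0.035,0.175,0,0,0,0,0.035,0.175,0,0,0,0,0.035,0.175,0,0,0,0,0.03,0.175,0,0,0,0,0,0,0,0,0,0,0,0,0,0,0,0,0,0,0,0,0,0]' > mv.in && python3 drive.py mv.in
python3 - <<'E'
from m import *
from bench import manip, cams, job_done
o=manip.get_obs();T=tool(o);print(o["eef_pos"],np.round(T,3),o["gripper_width"],o["gripper_force"])
out=[]
for n in("scene","side","wrist"):
    s=cams.snapshot(n);np.savez(n+"5.npz",**s);out.append(s["frame"])
cv2.imwrite("pics/w5.png",np.hstack([cv2.resize(out[0][130:290,280:440],(400,400)),cv2.resize(out[1][70:230,100:260],(400,400))])[:,:,::-1])
cv2.imwrite("pics/wrist5.png",out[2][:,:,::-1])
E
```

```text
t: 5.95
eef_pos: [498.5, 268.6, 128.0]
tool_rot: [-0.0, 0.067, 0.998, -0.0]
wrist_force: [-0.2, -0.1, -3.4]
gripper_width: 49.0
gripper_force: 43.5
[498.46627623 268.56563286 128.03769494] [[-0.991  0.134 -0.001]
 [ 0.134  0.991 -0.001]
 [ 0.001 -0.001 -1.   ]] 49.04042334405838 43.45880627632141
```

View pics/wrist5.png

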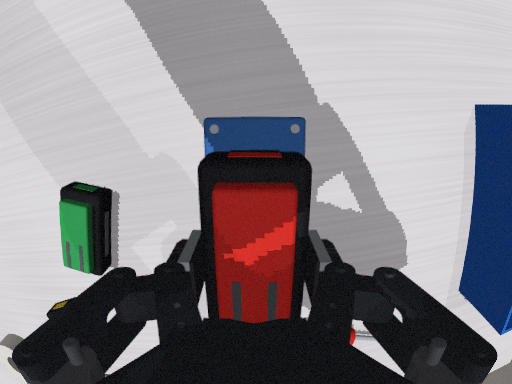

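The pack hangs straight in the fingers: rail's far edge at row 183 (columns 215–296). The stand's base edge at row 118 (columns 204–305) is parallel to it and centred. I'll check the offset.

Run:
```python
from h import *
s=load("wrist5");T=np.array([[-.991,.134,0],[.134,.991,0],[0,0,-1]]);e=np.array([498.5,268.6,128.3])
f=lambda p,z:np.round(T.T@(plane(s,p,z,True)-e),1)
print("rail far L/R",f((215,183),161),f((296,183),161))
print("base far L/R",f((205,119),12),f((305,119),12))
print("holes",f((214,129),12),f((294,129),12))
print("dock centre in tool",np.round(T.T@(np.array([497.5,270,71])-e),1))
```

```text
rail far L/R [ 39.7 -14.8 -32.7] [ 39.7  16.7 -32.7]
base far L/R [ 59.6 -42.6 116.3] [ 59.7  44.9 116.3]
holes [ 50.6 -34.8 116.3] [ 50.6  35.3 116.3]
dock centre in tool [ 1.2  1.3 57.3]
```

To row units: 20 mm is 0.1, 15 mm is 0.075.

```bash
echo '[-0.01,0.0025,0.1,0,0,0,0,0,0.075,0,0,0,0,0,0.045,0,0,0,0,0,0,0,0,0,0,0,0,0,0,0]' > mv.in && python3 drive.py mv.in;  echo '[0,0,0.005,0,0,0,0,0,0.005,0,0,0,0,0,0,0,0,0,0,0,0,0,0,0]' > mv.in && python3 drive.py mv.in;echo '[0,0,0.005,0,0,0,0,0,0,0,0,0,0,0,0,0,0,0]' > mv.in && python3 drive.py mv.in
```

```text
t: 6.6
eef_pos: [500.7, 269.5, 84.6]
tool_rot: [0.0, 0.067, 0.998, 0.0]
wrist_force: [-0.4, -0.8, -2.6]
gripper_width: 49.1
gripper_force: 43.4
t: 7.0
eef_pos: [500.6, 269.7, 82.5]
tool_rot: [0.0, 0.067, 0.998, 0.0]
wrist_force: [0.1, -0.2, -3.0]
gripper_width: 49.3
gripper_force: 43.4
t: 7.3
eef_pos: [500.6, 269.6, 81.3]
tool_rot: [-0.0, 0.067, 0.998, 0.0]
wrist_force: [0.4, -0.6, -3.4]
gripper_width: 49.1
gripper_force: 43.4
```

To row units: 0.7 mm is 0.0035.

```bash
for i in 1 2 3; do echo '[0,0,0.0035,0,0,0,0,0,0,0,0,0,0,0,0,0,0,0]' > mv.in && python3 drive.py mv.in | grep -E "eef|wrist"; done
```

```text
eef_pos: [500.6, 269.6, 80.6]
wrist_force: [-0.2, 0.2, -3.9]
eef_pos: [500.6, 269.6, 79.9]
wrist_force: [0.1, -0.2, -3.5]
eef_pos: [500.6, 269.6, 79.2]
wrist_force: [0.4, -0.6, -2.8]
```

To row units: 0.7 mm is 0.0035.

```bash
for i in 1 2 ; do echo '[0,0,0.0035,0,0,0,0,0,0,0,0,0,0,0,0,0,0,0]' > mv.in && python3 drive.py mv.in | grep -E "eef|wrist"; done
```

```text
eef_pos: [500.7, 269.6, 79.0]
wrist_force: [-2.5, 0.2, 1.7]
eef_pos: [500.8, 269.7, 79.0]
wrist_force: [-4.8, -1.2, 6.6]
```

Contact with the pad (weight taken, +6.6 N). Release, check, then rise.

To row units: -0.7 mm is -0.0035.

```bash
echo '[0,0,-0.0035,0,0,0,0,0,0,0,0,0,0,0,0,0,0,0,0,0,0,0,0,0,0,0,0,0,0,0]' > mv.in && python3 drive.py mv.in 75; echo '[0,0,-0.075,0,0,0,0,0,-0.175,0,0,0,0,0,-0.2,0,0,0,0,0,-0.15,0,0,0,0,0,0,0,0,0,0,0,0,0,0,0]' > mv.in && python3 drive.py mv.in 75; python3 snap.py wrist6
cat > c.py <<'E'
from m import *
from bench import manip, cams, job_done
s=load("wrist6");m,st=hull(mask(s,(0,90,50),(8,255,255),(150,60,360,320)));print(st)
S=cams.snapshot("side");m2,_=hull(mask(S,(0,90,50),(8,255,255),(150,110,215,165)));Q=cams.snapshot("scene");m3,_=hull(mask(Q,(0,90,50),(8,255,255),(340,180,400,240)))
for vv in([(s,1,m)],[(s,1,m),(S,0,m2)],[(s,1,m),(S,0,m2),(Q,0,m3)]):print(fit(vv,[498,270,[-.13],112],74,34,12))
cv2.imwrite("pics/w6.png",np.hstack([s["frame"],cv2.resize(S["frame"][90:210,110:220],(264,288)).repeat(1,0) if 0 else cv2.copyMakeBorder(cv2.resize(S["frame"][90:210,110:220],(264,288)),0,96,0,0,0)])[:,:,::-1])
print(manip.get_obs()["eef_pos"])
E
python3 c.py
```

```text
t: 9.3
eef_pos: [500.6, 269.6, 78.4]
tool_rot: [0.0, 0.067, 0.998, 0.0]
wrist_force: [0.2, 0.0, -0.8]
gripper_width: 74.7
gripper_force: 0.0
t: 9.9
eef_pos: [500.9, 269.7, 200.1]
tool_rot: [0.001, 0.067, 0.998, 0.001]
wrist_force: [-0.2, 0.4, -1.3]
gripper_width: 75.0
gripper_force: 0.0
[ 232  145   44   89 3753]
(array([ 4.99264830e+02,  2.70388900e+02, -1.31895840e-01,  1.12476006e+02]), np.float64(0.016551733016967773))
(array([ 4.98793883e+02,  2.70599933e+02, -1.31200376e-01,  1.15123439e+02]), np.float64(0.1095929741859436))
(array([ 4.99132402e+02,  2.70298302e+02, -1.37568957e-01,  1.12648135e+02]), np.float64(0.12355051189661026))
[500.05301473 269.31718448 197.19669827]
```

View pics/w6.png

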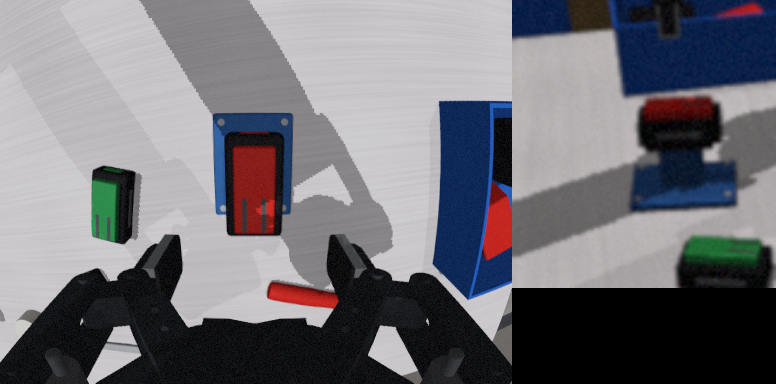

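The red pack sits level on the pad: fitted centre (499.1,270.4), yaw −0.132, rail top 112.5, against the pad's (497.5,270), −0.131. Next the button, with fingers shut on the way.

To row units: -42 mm is -0.21, -38 mm is -0.19.

```bash
echo '[-0.05,-0.21,0,0,0,0,-0.05,-0.21,0,0,0,0,-0.05,-0.21,0,0,0,0,-0.05,-0.21,0,0,0,0,-0.055,-0.21,0,0,0,0,-0.055,-0.21,0,0,0,0,-0.055,-0.21,0,0,0,0,-0.055,-0.21,0,0,0,0,-0.055,-0.21,0,0,0,0,-0.055,-0.21,0,0,0,0,-0.055,-0.19,0,0,0,0,0,0,0,0,0,0,0,0,0,0,0,0]' > mv.in && python3 drive.py mv.in 0 40; python3 snap.py wrist7;  echo '[0.09,-0.15,0,0,0,0,0.09,-0.15,0,0,0,0,0,0,0,0,0,0,0,0,0,0,0,0]' > mv.in && python3 drive.py mv.in;python3 snap.py wrist8
python3 -c "
import cv2,numpy as np
a=cv2.imread('pics/wrist7.png')[:300];b=cv2.imread('pics/wrist8.png')[:300]
cv2.imwrite('pics/w78.png',np.vstack([a,b]))"
```

```text
t: 11.35
eef_pos: [554.9, -200.4, 197.0]
tool_rot: [-0.001, 0.068, 0.998, 0.001]
wrist_force: [-0.6, 1.4, -0.1]
gripper_width: -0.5
gripper_force: 0.0
t: 11.8
eef_pos: [511.8, -253.7, 198.5]
tool_rot: [0.0, 0.067, 0.998, 0.0]
wrist_force: [0.8, 0.1, 0.4]
gripper_width: 0.1
gripper_force: 0.0
```

View pics/w78.png

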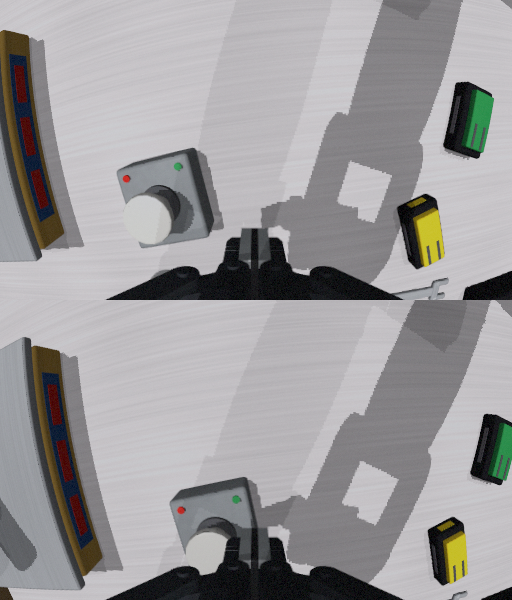

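Wrist7 (top): cap at (148,220), red dot (126,178), green dot (178,166). Wrist8 (bottom half, rows less 300): cap (210,252) partly hidden by the fingers, red dot (181,210), green dot (236,199).

Run:
```python
from h import *
from bench import manip, cams, job_done
a,b,A,B=load("wrist7"),load("wrist8"),load("scene0"),load("side0")
for n,p,q in[("red",(126.5,178.5),(181.5,210)),("green",(178,166.5),(236,199)),("cap",(147,221),(209,251))]:
    print(n,*tri([ray(a,p,1),ray(b,q,1)]))
print("cap all",tri([ray(a,(147,221),1),ray(A,(173,139)),ray(B,(257,291))]))
print(plane(a,(147,221),95,1),plane(B,(257,291),97),plane(A,(173,139),97))
o=manip.get_obs();print(o["eef_pos"],np.round(tool(o),3))
```

```text
red [ 536.05027137 -333.27932951   53.78103392] [0.0, 0.0]
green [ 532.66520843 -274.70916137   50.2637057 ] [0.1, 0.1]
cap [ 574.76417541 -307.39912032   81.42724413] [1.7, 1.7]
cap all (array([ 570.19591105, -298.3700166 ,   94.76962197]), [4.0, 4.1, 0.4])
[ 571.66606609 -302.50704334   95.        ] [ 570.09081995 -300.33168075   97.        ] [ 572.62937607 -291.20147692   97.        ]
[ 512.16276734 -253.33676773  198.50041929] [[-0.991  0.132  0.   ]
 [ 0.132  0.991  0.001]
 [-0.     0.001 -1.   ]]
```

To row units: 40 mm is 0.2, -33 mm is -0.165.

```bash
echo '[-0.165,-0.1,0,0,0,0,-0.16,-0.095,0,0,0,0,0,0,0.2,0,0,0,0,0,0.15,0,0,0,0,0,0.1,0,0,0,0,0,0,0,0,0,0,0,0,0,0,0]' > mv.in && python3 drive.py mv.in
python3 - <<'E'
from bench import manip, cams, job_done
from h import *
s=cams.snapshot("side");np.savez("side9.npz",**s);e=manip.get_obs()["eef_pos"];print(e,proj(s,e))
S=cams.snapshot("scene");c=lambda f,x,y:cv2.resize(f[y-50:y+50,x-50:x+50],(390,390),interpolation=cv2.INTER_CUBIC)
cv2.imwrite("pics/w9.png",np.hstack([c(s["frame"],257,300),c(S["frame"],173,145)])[:,:,::-1]);print(proj(S,e))
E
```

```text
t: 12.55
eef_pos: [571.7, -300.8, 109.1]
tool_rot: [0.0, 0.066, 0.998, 0.0]
wrist_force: [-0.6, -0.8, 1.1]
gripper_width: -0.2
gripper_force: 0.0
[ 572.09241368 -301.40191941  110.2772631 ] [[258.38499513 285.70955267]]
[[169.9271234  133.93184864]]
```

To row units: 6 mm is 0.03, 2 mm is 0.01.

```bash
echo '[0,0,0.03,0,0,0,0,0,0.01,0,0,0,0,0,0,0,0,0,0,0,0,0,0,0]' > mv.in && python3 drive.py mv.in| grep -E "eef|wrist_f"; for i in 1 2 3 4; do echo '[0,0,0.0075,0,0,0,0,0,0,0,0,0,0,0,0,0,0,0]' > mv.in && python3 drive.py mv.in | grep -E "eef|wrist_f"; done
```

```text
eef_pos: [570.9, -301.9, 100.5]
wrist_force: [0.5, 0.1, 0.8]
eef_pos: [571.0, -301.9, 98.9]
wrist_force: [0.3, 0.1, 0.5]
eef_pos: [570.9, -301.9, 97.4]
wrist_force: [-0.2, -1.2, -0.3]
eef_pos: [571.1, -302.0, 96.7]
wrist_force: [-2.6, 0.1, 4.6]
eef_pos: [571.1, -302.0, 94.9]
wrist_force: [-1.7, 1.1, 5.3]
```

To row units: 2 mm is 0.01.

```bash
echo '[0,0,0.01,0,0,0,0,0,0.01,0,0,0,0,0,0.01,0,0,0,0,0,0.01,0,0,0,0,0,0,0,0,0,0,0,0,0,0,0]' > mv.in && python3 drive.py mv.in| grep -E "eef|wrist_f"; echo '[0,0,0.01,0,0,0,0,0,0.01,0,0,0,0,0,0.005,0,0,0,0,0,0,0,0,0,0,0,0,0,0,0]' > mv.in && python3 drive.py mv.in
```

```text
eef_pos: [571.2, -302.0, 87.5]
wrist_force: [-2.8, 1.6, 8.1]
t: 15.35
eef_pos: [571.2, -302.0, 82.9]
tool_rot: [0.001, 0.067, 0.998, -0.0]
wrist_force: [-3.7, 2.4, 10.0]
gripper_width: 0.0
gripper_force: 5.0
```

To row units: 0.8 mm is 0.004.

```bash
echo '[0,0,0.004,0,0,0,0,0,0,0,0,0,0,0,0,0,0,0,0,0,0,0,0,0,0,0,0,0,0,0,0,0,0,0,0,0,0,0,0,0,0,0,0,0,0,0,0,0]' > mv.in && python3 drive.py mv.in
python3 - <<'E'
from bench import manip, cams, job_done
from h import *
s=cams.snapshot("side");S=cams.snapshot("scene")
c=lambda f,x,y,k=390:cv2.resize(f[y-35:y+35,x-35:x+35],(k,k),interpolation=cv2.INTER_CUBIC)
cv2.imwrite("pics/w10.png",np.hstack([c(s["frame"],257,305),c(s["frame"],182,155)])[:,:,::-1])
o=manip.get_obs();print(o["eef_pos"],o["wrist_force"])
E
```

```text
t: 16.15
eef_pos: [571.2, -302.0, 82.2]
tool_rot: [0.001, 0.067, 0.998, -0.0]
wrist_force: [-3.6, 2.3, 10.6]
gripper_width: -0.3
gripper_force: 5.1
[ 571.22951714 -302.04905203   82.21357396] [-4.42196248  2.98654023 10.24154927]
```

View pics/w10.png

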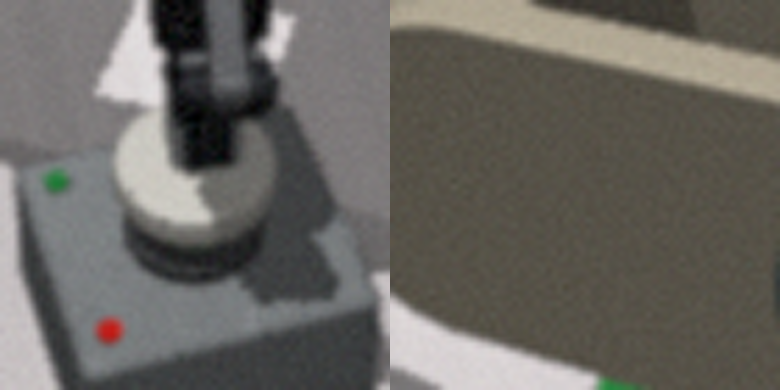

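The fingertips press the middle of the cap at (200,160) in the crop. About 14.7 mm of travel by TCP and about 10.5 N both agree with half way. The arm hides the stand from the side view, so I check the pack in the scene view and hand in.

Run:
```python
from bench import manip, cams, job_done
from m import *
Q=cams.snapshot("scene");m,st=hull(mask(Q,(0,90,50),(8,255,255),(340,180,400,240)))
q=sil(Q,box([499.1,270.4,-.132],74,34,100,112),False)>.5
f=lambda m:[round(float(v.mean()),1) for v in np.nonzero(m)]
print(f(m),m.sum(),f(q),q.sum())
if np.hypot(*np.subtract(f(m),f(q)))<4: print(job_done())
```

```text
[203.2, 366.7] 352 [203.4, 366.1] 391
the job is handed in; nothing more can be done
None
```

The job is handed in: the red pack rests released on the stand's pad, about 2 mm off centre and parallel to the pad, and the plunger is held pressed at about 15 mm with about 10.5 N; I steered clear of the other packs and bench items but did not re-measure them at the end.

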